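# Clamp a row of reagent bottles on the shaker: third hand on the clamp bar

## Task

Three reagent bottles are to be clamped in a row on the shaker's platform, but one has fallen over: stand it upright in line with the other two and let go of it. Then push the sliding clamp bar by its bow handle so that its sprung plate presses all three bottles against the fixed back bar, until the spring plungers are about half-way in (never fully in), and finish while holding it there, steadily, for a colleague who will tighten the star knobs. Do not knock the standing bottles over, and leave the jar and the tape roll beside the shaker where they are.

Things in the scene. Friction and masses are not known exactly. Their poses are not given: they have to be found in the camera images.
- fallen_mid (a point): centre (on the axis, 60 mm from base and cap top) of the bottle lying on its side on the shaker's mat, cap roughly towards the robot, in the left, middle or right place of the row. Clear reagent bottle, 120 mm tall, 0.2 kg; body 56 mm across up to 84 mm from the base, from there neck and screw cap together 35 mm across. z points from base to cap
- standing_1_mid (a point): centre (60 mm up, on the axis) of a standing bottle of the same kind; z points up. The row's three places are 100 mm apart along the shaker's y (each bottle up to 8 mm off), 6 to 14 mm clear of the back face
- standing_2_mid (a point): centre of the other standing bottle, likewise
- shaker: low orbital shaker, fixed on the bench; origin on the bench, 70 mm in front of the row's middle place. x points from the operator's side to the back bar, y left along the row. Its level rubber mat, on which the bottles stand, is 88 mm above the bench, x -0.144 to 0.124, y -0.175 to 0.175 here; side rails at y = -0.192 and 0.192 carry the cross bars
- back_face (a point): middle of the rubber face of the fixed back bar, 29 mm above the mat; the face is 320 mm long (along y), reaches from 8 to 51 mm above the mat and looks to -x of the shaker. Star knobs at the bar's ends stand 68 mm above the mat
- plate_face (a point): middle of the rubber face of the sprung plate on the clamp bar, 29 mm above the mat; same size as the back face, looks to +x of the shaker
- handle (a point): middle of the grip rod of the clamp bar's bow handle: steel rod 12 mm thick, 88 mm free between its two posts, along the shaker's y, 92 mm above the mat (180 mm above the bench). The bar beneath is 18 mm thick, its top 49 mm above the mat. With the springs free the plate's face is 43 mm ahead of the rod's middle
- clamp_bar (a joint): travel of the clamp bar along the shaker's +x in m, 0 (drawn right back) to 0.165; slides with about 1.5 N of friction, so the springs drive it back when it is let go
- spring_plate (a joint): how far the two spring plungers between clamp bar and sprung plate are pushed in, in m: 0 free, 0.024 fully in; 0.8 N per mm for both together. The plunger rods show between bar and plate: 26 mm bare when free
- jar: small lidded jar, 44 mm across, 50 mm tall, on the bench left of the shaker; origin under its centre
- tape: roll of tape lying flat, 68 mm across, 18 mm high, on the bench left of the shaker; origin under its centre
There are look-alikes about, which are no part of the job. What is shaped like the part that bears fallen_mid but blue is not meant. Leave any blue or yellow look-alike of the part that bears standing_1_mid alone.

How it is judged:
By the outcome, as a careful person would: the job done as asked, in the order asked, and still so for the second after the job is handed in, while the arm keeps its last pose, push and grip.
It also fails if it takes over 59 s, if anything falls off the work surface, if the arm or the gripper's body presses on something with over 40 N, if the wrist force passes 120 N, or if a joint passes its speed limit or range.

## Robot

A 6-joint arm with a two-finger parallel gripper is mounted at the origin on a cart in front of the work surface, level with it; the furniture and walls round the work are solid. World frame = base frame: x ahead of the robot, y to its left, z up, the work surface at z = 0. Lengths are in m, angles in rad, forces in N, time in s.
With the tool pointing down it reaches from about 0.275 to 0.975 m from the base axis. Payload 8.4 kg.
Tool frame: the origin (TCP) lies at the very end of the fingers, on their centre line; the grasp point (between the pads) lies 19 mm behind it; z points along the fingers, x is the direction in which the jaws open and shut, and the axes are right-handed (so a half turn about z gives the same grasp; the last joint's range is limited). The gripper opens to 92 mm and grips with 3 to 60 N. Pads are 20 mm wide; open, the fingers measure 128 mm over their backs; the gripper's body (75 mm by 189 mm) begins 69 mm behind the grasp point.
Start: joints at [-1.318, 0.353, 1.633, -0, 1.155, -0.002], TCP at [0.158, -0.605, 0.215] pointing down, gripper open.
Joint ranges: [-2.63, 2.63], [-0.92, 2.1], [0.06, 2.66], [-1.3, 4.44], [0, 2.69], [-3.02, 3.02]. Speed limits (rad/s): [2.22, 2.22, 2.79, 3.14, 3.14, 3.14].

## Interface

Orientations are given as a unit quaternion [w, x, y, z].
In Python, from cell import bot gives the robot as it stands.
- The arm moves only by the tool drive_tool, never from a script. Its argument "motion" is a list of rows, each an object with "fingers": the opening, from -1 (shut) to 1 (fully open), so that 0 is half open; "slide": the shift along the tool's x, y, z scaled (see below), a list of three; "yaw": the turn about the tool's z scaled (see below). In form: [{"fingers": fingers, "slide": [tx, ty, tz], "yaw": yaw}, ...]. A call has 1 to 12 rows; each row is the pose to reach, as a shift and turn from the pose commanded when the call began, along the tool's axes at that moment; what a row does not reach only later rows make up. The controller multiplies each number of a shift by 0.25 m and each number of a turn by 90 degrees. A row lasts 1/10 s, in which the tool goes at most 50 mm and 8.59 degrees, less where a joint would pass 70% of its speed; a pose out of reach is approached as far as the arm can. A call with a number of a shift or a turn outside -1 to 1 is refused whole. A call with a gripper value outside its range is refused whole. The fingers move at their own pace and stop on an object; "grip_force" is the grip in N (left out, the last holds). Time passes only in rows, so rows that repeat a pose let the fingers close. It gives the time, the measured TCP pose, the force and the opening at its end, in the units of the state.
- bot.sense(): the state, without advancing time (a new reading comes with each control period).
- bot.read_camera(name): name is "side" or "top" or "wrist"; returns (picture, depth): 480x640x3 uint8, blue, green, red; 480x640 float32, m along the optical axis (not along the pixel's ray), 0 where there is no reading.
- bot.calibration(name): a dict with "mtx" (3x3 intrinsics, pixels), "dist" ([k1, k2, p1, p2, k3] as OpenCV has them; the pictures are not rectified), "origin" and "attitude" of the camera in the world. Camera axes: x right, y down, z forward; pixel columns grow to the right and rows downward; lengths in m; the calibration is good to about 2 mm. A picture is of the moment at which its call begins: read the wrist's pose just before it. calibration takes no time and is no camera call; for the wrist camera it gives the pose at the moment of the call.
- bot.job_done(): hands the job in, once; it reports no verdict.
The state is a dict: "time_s": time; "qpos": joint angles; "qvel": joint speeds; "joint_torque": joint torques, N m; "tool_pos": TCP position; "orientation": TCP orientation; "wrist_force": force on the tool from outside, world axes, zero at the start; "wrist_torque": the same for the moment, N m; "grip_width": opening from 0.0 (shut) to 1.0 (fully open).
Only numpy, scipy, OpenCV 4.12 (cv2) and the standard library are available. Lean on these libraries where they do the work, as an engineer would, in place of code of your own. Each camera call takes 0.05 s, during which the arm holds its last target.

## Working session

There is one attempt and no reset: what is moved stays moved. The work goes in short steps, Python scripts to look and compute and a tool call to move; the robot and the scene stay as the last step left them, time stands still between calls to the robot, and variables do not carry over. Pictures are saved under pics/ and viewed, and the job is handed in when it is done.

Besides the shell and the picture viewer there is one more tool, called after ">>>" as name(argument=value, ...) on one line, values as JSON. drive_tool: Moves the arm, as the interface text tells. Its arguments: {"type":"object","properties":{"motion":{"type":"array"},"grip_force":{"type":"number"}},"required":["motion"]}

```bash
mkdir -p pics; ls; python3 - <<'E'
from cell import bot
import cv2,numpy as np
s=bot.sense(); print({k:np.round(v,3).tolist() for k,v in s.items()})
for n in ["top","side","wrist"]:
    c=bot.calibration(n); print(n,{k:np.round(v,4).tolist() for k,v in c.items()})
    p,d=bot.read_camera(n); cv2.imwrite(f"pics/{n}0.png",p); np.save(f"{n}0.npy",d); np.save(f"{n}0c.npy",c,allow_pickle=True)
E
```

```text
pics
{'time_s': 0.0, 'qpos': [-1.318, 0.354, 1.634, -0.0, 1.155, -0.002], 'qvel': [0.001, -0.001, 0.0, 0.001, 0.0, -0.001], 'joint_torque': [0.001, -59.385, -33.422, 0.07, 0.024, -0.0], 'tool_pos': [0.157, -0.604, 0.214], 'orientation': [-0.0, 0.791, -0.612, -0.001], 'wrist_force': [0.553, -1.232, -0.382], 'wrist_torque': [0.012, 0.008, -0.01], 'grip_width': 1.0}
top {'mtx': [[511.4368, 0.0, 319.2499], [0.0, 511.4368, 239.946], [0.0, 0.0, 1.0]], 'dist': [-0.0684, 0.0, 0.0, 0.0, 0.0], 'origin': [0.3745, 0.178, 1.1365], 'attitude': [0.0486, -0.6955, 0.7143, -0.0613]}
side {'mtx': [[446.6296, 0.0, 319.9751], [0.0, 446.6296, 242.8039], [0.0, 0.0, 1.0]], 'dist': [-0.093, 0.0, 0.0, 0.0, 0.0], 'origin': [0.3879, 0.8671, 0.7763], 'attitude': [0.0446, -0.0827, 0.9114, -0.4006]}
wrist {'mtx': [[364.8544, 0.0, 317.8884], [0.0, 364.8544, 238.0511], [0.0, 0.0, 1.0]], 'dist': [-0.0333, 0.0, 0.0, 0.0, 0.0], 'origin': [0.2217, -0.5883, 0.3844], 'attitude': [0.0942, 0.7855, -0.6073, -0.0732]}
```

View pics/top0.png

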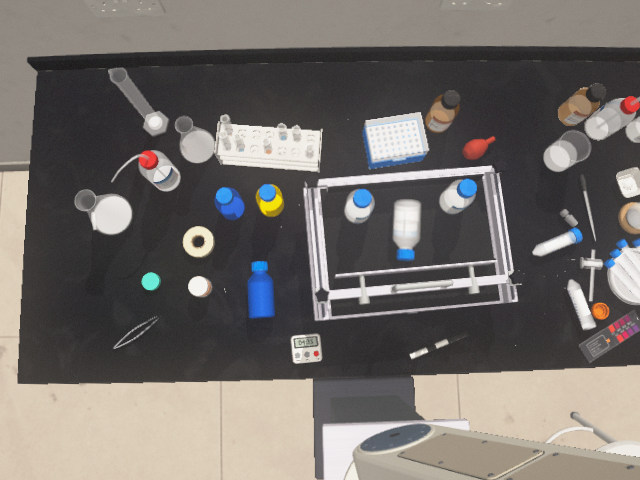

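View pics/side0.png

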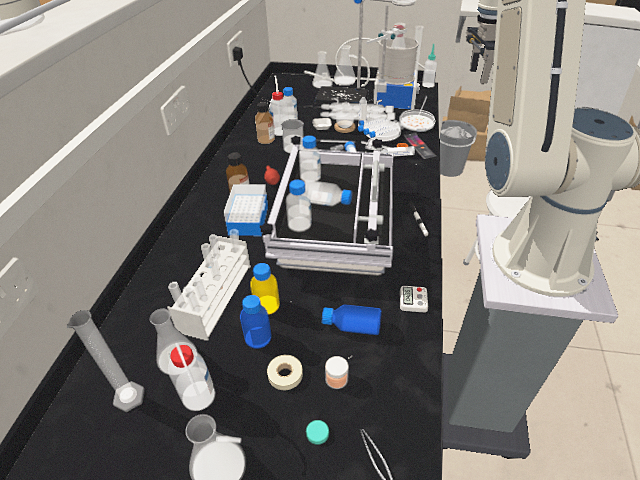

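View pics/wrist0.png

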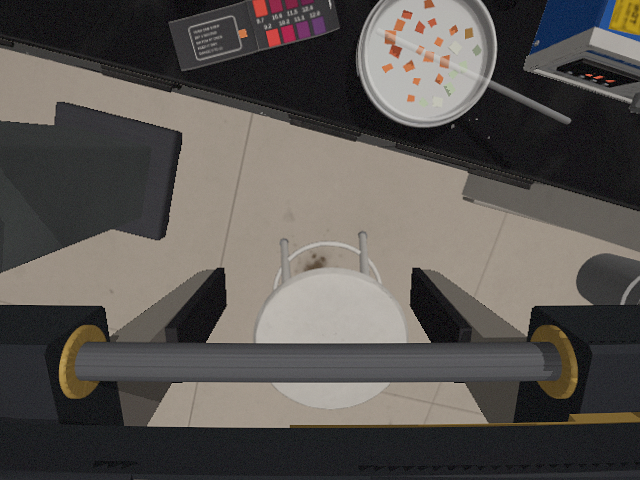

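Candidates in the top view: 
- Fallen: the clear bottle at (406,230), lying on the mat. The blue lying bottle at (261,290) is a look-alike. 
- Standing: the clear bottles at (360,205) and (459,195). The blue one at (229,203) and yellow one at (269,200) are look-alikes.

I choose the three clear bottles on the mat and check them in a close crop.

```bash
python3 - <<'E'
import cv2
p=cv2.imread("pics/top0.png")[155:330,295:525]
cv2.imwrite("pics/top0c.png",cv2.resize(p,None,fx=3.4,fy=3.4,interpolation=cv2.INTER_CUBIC))
p=cv2.imread("pics/side0.png")[125:280,225:405]
cv2.imwrite("pics/side0c.png",cv2.resize(p,None,fx=3.8,fy=3.8,interpolation=cv2.INTER_CUBIC))
E
```

```text
(no output)
```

View pics/top0c.png

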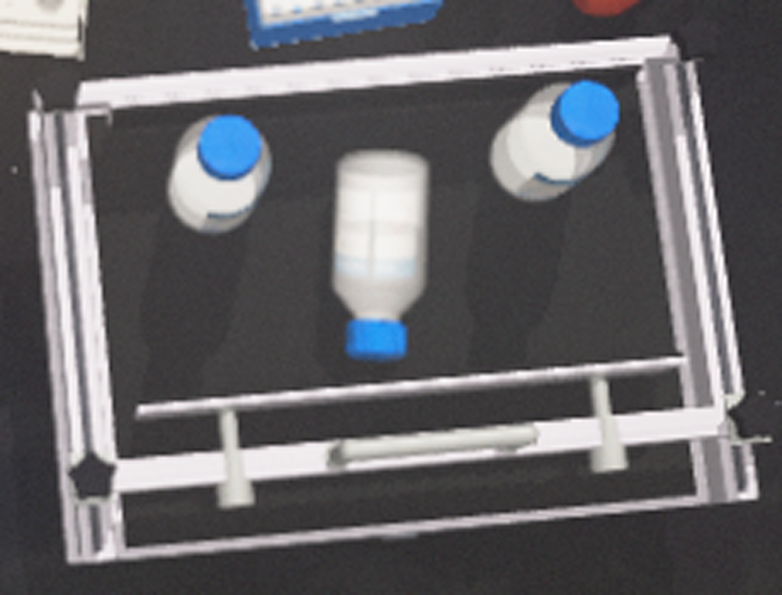

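View pics/side0c.png

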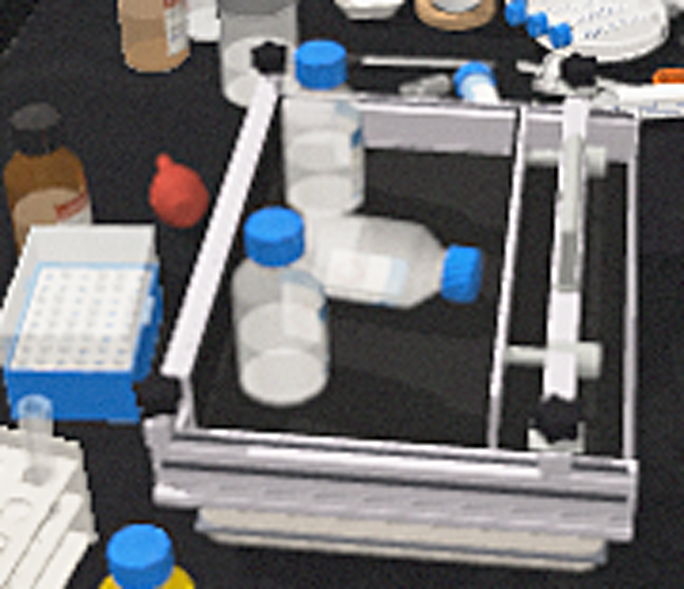

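The crops confirm the choice: three clear, blue-capped bottles on the mat, the fallen one in the middle with its cap towards the robot at about (406,254). The clamp bar's rod runs roughly from (395,287) to (452,283). Next I measure these.

```bash
cat > h.py <<'E'
import numpy as np,cv2
from scipy.spatial.transform import Rotation as R
def rot(q): return R.from_quat([q[1],q[2],q[3],q[0]]).as_matrix()
def ray(c,uv):
    p=cv2.undistortPoints(np.array(uv,float).reshape(-1,1,2),np.array(c['mtx']),np.array(c['dist'])).reshape(-1,2)
    d=np.c_[p,np.ones(len(p))]@rot(c['attitude']).T
    return np.array(c['origin']),d
def onz(c,uv,z):
    o,d=ray(c,uv); return o+d*((z-o[2])/d[:,2])[:,None]
def tri(c1,u1,c2,u2):
    o1,d1=ray(c1,u1);o2,d2=ray(c2,u2);d1=d1[0]/np.linalg.norm(d1[0]);d2=d2[0]/np.linalg.norm(d2[0])
    s=np.linalg.lstsq(np.c_[d1,-d2],o2-o1,rcond=None)[0]
    a=o1+s[0]*d1;b=o2+s[1]*d2
    return (a+b)/2,np.linalg.norm(a-b)
def pts3(c,d,uv):
    o,r=ray(c,uv); uv=np.round(np.array(uv)).astype(int)
    return o+r*d[uv[:,1],uv[:,0]][:,None]
def blobs(p,lo,hi,amin=30):
    m=cv2.inRange(cv2.cvtColor(p,cv2.COLOR_BGR2HSV),lo,hi)
    n,l,s,ce=cv2.connectedComponentsWithStats(m)
    return [(s[i].tolist(),ce[i].round(1).tolist()) for i in range(1,n) if s[i][4]>=amin],l
E
python3 - <<'E'
from h import *
C={n:np.load(f"{n}0c.npy",allow_pickle=True).item() for n in("top","side")}
D={n:np.load(f"{n}0.npy") for n in("top","side")}
P={n:cv2.imread(f"pics/{n}0.png") for n in C}
for n in C:
    b,l=blobs(P[n],(95,130,100),(115,255,255)); print(n,b)
f=lambda x,y:(295+x/3.4,155+y/3.4)
c=C['top']
print('rod',onz(c,[f(340,450),f(535,435)],.18))
print('back top edge',onz(c,[f(78,107),f(680,62)],.139))
print('plate',onz(c,[f(138,410),f(685,359)],.139))
print('plate3d',pts3(c,D['top'],[f(300,395),f(500,378)]))
print('rod3d',pts3(c,D['top'],[f(370,447),f(435,442),f(500,438)]))
print('bottle3d',pts3(c,D['top'],[f(380,160),f(380,200),f(380,250),f(375,330),f(375,350)]))
print('front, rail',onz(c,[f(98,552),f(720,495)],.1))
print('backbar3d',pts3(c,D['top'],[f(380,80),f(380,70),f(200,90),f(560,65)]))
E
```

```text
top [([363, 128, 62, 40, 307], [388.2, 157.3]), ([457, 178, 20, 20, 293], [466.7, 187.8]), ([259, 184, 16, 17, 216], [266.8, 192.1]), ([214, 187, 31, 33, 739], [229.1, 203.0]), ([353, 189, 19, 19, 272], [361.9, 197.8]), ([568, 227, 15, 16, 105], [576.9, 233.9]), ([617, 239, 11, 9, 71], [621.7, 243.1]), ([633, 239, 7, 7, 38], [636.6, 242.3]), ([396, 249, 19, 12, 193], [405.2, 254.4]), ([610, 249, 11, 9, 69], [615.2, 252.9]), ([604, 259, 11, 9, 63], [609.0, 263.0]), ([247, 261, 28, 58, 1299], [260.3, 291.5])]
side [([377, 84, 36, 25, 666], [396.4, 96.2]), ([283, 87, 10, 9, 77], [287.9, 91.0]), ([358, 121, 17, 17, 107], [365.0, 129.4]), ([303, 135, 13, 13, 149], [309.1, 141.4]), ([344, 141, 12, 10, 35], [348.6, 144.1]), ([289, 179, 16, 16, 212], [296.7, 186.8]), ([341, 189, 11, 16, 137], [346.2, 196.7]), ([226, 195, 42, 42, 483], [248.9, 225.3]), ([253, 263, 18, 18, 254], [261.3, 271.1]), ([240, 295, 31, 53, 1247], [254.6, 322.4]), ([322, 304, 60, 31, 1379], [353.5, 318.4])]
rod [[ 0.43082     0.0192474   0.18      ]
 [ 0.43590705 -0.08999882  0.18      ]]
back top edge [[ 0.63953791  0.15745751  0.139     ]
 [ 0.65978842 -0.20567587  0.139     ]]
plate [[ 0.45945347  0.12790242  0.139     ]
 [ 0.48023506 -0.19352613  0.139     ]]
plate3d [[ 0.46578777  0.03372128  0.13657381]
 [ 0.47205955 -0.08272896  0.14038617]]
rod3d [[ 0.43168517  0.00345876  0.18508308]
 [ 0.43320099 -0.03202476  0.18795228]
 [ 0.43434336 -0.06824241  0.18773529]]
bottle3d [[ 0.60202747 -0.01890639  0.14447308]
 [ 0.57835506 -0.01783902  0.14306539]
 [ 0.54856699 -0.01612638  0.1433815 ]
 [ 0.37454215  0.17799122  1.13645896]
 [ 0.4914375  -0.01233804  0.13115331]]
front, rail [[ 0.37941244  0.152292    0.1       ]
 [ 0.40151549 -0.22313829  0.1       ]]
backbar3d [[ 0.65267894 -0.02321627  0.13678173]
 [ 0.65936237 -0.02393588  0.134973  ]
 [ 0.64804177  0.08493947  0.13972204]
 [ 0.65965496 -0.1325489   0.13744405]]
```

```bash
python3 - <<'E'
from h import *
C={n:np.load(f"{n}0c.npy",allow_pickle=True).item() for n in("top","side")}
T,S=C['top'],C['side']
for n,a,b in (('R',(466.7,187.8),(309.1,141.4)),('L',(361.9,197.8),(296.7,186.8)),('fallen cap',(405.2,254.4),(346.2,196.7))):
    print(n,tri(T,a,S,b))
print('onz',onz(T,[(466.7,187.8),(361.9,197.8)],.204),onz(T,[(405.2,254.4)],.118))
# fallen base: top view base edge at crop(382,152)-> z ~ axis
f=lambda x,y:(295+x/3.4,155+y/3.4)
print('base edge',onz(T,[f(383,153),f(376,358)],.13), 'sides',onz(T,[f(338,200),f(429,200),f(348,340),f(406,340)],.116))
sf=lambda x,y:(225+x/3.8,125+y/3.8)
# rod ends side view: grey rod crop
print('rod side',onz(S,[sf(573,150),sf(568,290)],.18))
print('back top edge side',onz(S,[sf(186,375),sf(280,85)],.139), 'plate', onz(S,[sf(495,445),sf(521,110)],.139))
E
```

```text
R (array([ 0.61417182, -0.12491501,  0.19908877]), np.float64(0.0012933286699940256))
L (array([0.59963625, 0.07649203, 0.19914526]), np.float64(3.3944988675295264e-05))
fallen cap (array([ 0.50001107, -0.01519796,  0.11709269]), np.float64(0.0005068067666775752))
onz [[ 0.61357719 -0.12331321  0.204     ]
 [ 0.59848768  0.07701898  0.204     ]] [[ 0.50015428 -0.01502137  0.118     ]]
base edge [[ 0.60958074 -0.0238218   0.13      ]
 [ 0.48684778 -0.01289407  0.13      ]] sides [[ 0.58450486  0.00224495  0.116     ]
 [ 0.58321544 -0.05291226  0.116     ]
 [ 0.49960432  0.00060553  0.116     ]
 [ 0.49868102 -0.03407986  0.116     ]]
rod side [[ 0.43650291 -0.07419814  0.18      ]
 [ 0.42534995  0.07530941  0.18      ]]
back top edge side [[ 0.63999585  0.14018465  0.139     ]
 [ 0.65882357 -0.19108055  0.139     ]] plate [[ 0.45411646  0.16979149  0.139     ]
 [ 0.48128642 -0.18516229  0.139     ]]
```

```bash
python3 - <<'E'
from h import *
C={n:np.load(f"{n}0c.npy",allow_pickle=True).item() for n in("top","side")}
d=np.load("side0.npy")
g=[(u,v) for v in range(0,480,3) for u in range(0,640,3) if d[v,u]>0]
p=pts3(C['side'],d,g)
a=np.array([.157,-.604]);b=np.array([.5,-.015]);e=(b-a)/np.linalg.norm(b-a)
r=p[:,:2]-a; s=r@e; t=np.abs(r@[-e[1],e[0]])
m=(t<.15)&(s>-.1)&(s<.85)&(p[:,2]>.03)
for k in np.arange(-.1,.85,.05):
    q=m&(s>=k)&(s<k+.05)
    if q.any(): i=np.where(q)[0][np.argmax(p[q,2])]; print(round(k,2),p[i].round(3),g[i])
print(pts3(C['side'],d,[(395,95),(398,40),(375,30)]))
q=lambda a,b:None
s0=np.array([.157,-.604,.214]);x=np.array([.251,-.968,0]);y=np.array([-.968,-.251,0])
dd=np.array([.5005,-.0152,.33])-s0;print(dd@x,dd@y,-dd[2])
E
```

```text
-0.1 [ 0.176 -0.688  0.346] (477, 27)
-0.05 [ 0.189 -0.653  0.346] (474, 30)
0.0 [ 0.156 -0.569  0.458] (495, 0)
0.05 [ 0.162 -0.545  0.345] (486, 42)
0.25 [ 0.375 -0.43   0.03 ] (402, 147)
0.45 [ 0.451 -0.222  0.161] (375, 141)
0.5 [ 0.445 -0.167  0.138] (375, 159)
0.55 [ 0.439 -0.077  0.185] (375, 162)
0.6 [ 0.599 -0.131  0.206] (315, 138)
0.65 [ 0.603 -0.11   0.21 ] (312, 141)
0.7 [ 0.593 -0.017  0.146] (309, 183)
0.75 [0.594 0.065 0.21 ] (300, 180)
0.8 [0.611 0.08  0.21 ] (291, 183)
[[ 0.41945619 -0.75839131  0.06103422]
 [ 0.42843696 -0.8320084   0.24227475]
 [ 0.53262412 -1.07544375  0.20144596]]
-0.4837399 -0.4802967999999999 -0.11600000000000002
```

>>> drive_tool(motion=[{"fingers":1,"slide":[0,0,-0.2],"yaw":0},{"fingers":1,"slide":[-0.1,-0.1,-0.36],"yaw":0},{"fingers":1,"slide":[-0.25,-0.25,-0.46],"yaw":0},{"fingers":1,"slide":[-0.38,-0.38,-0.46],"yaw":0},{"fingers":1,"slide":[-0.51,-0.51,-0.46],"yaw":0},{"fingers":1,"slide":[-0.64,-0.64,-0.46],"yaw":0},{"fingers":1,"slide":[-0.77,-0.77,-0.46],"yaw":0},{"fingers":1,"slide":[-0.9,-0.9,-0.46],"yaw":0.05},{"fingers":1,"slide":[-0.97,-0.96,-0.46],"yaw":0.1},{"fingers":1,"slide":[-0.97,-0.96,-0.46],"yaw":0.15},{"fingers":1,"slide":[-0.97,-0.96,-0.46],"yaw":0.22},{"fingers":1,"slide":[-0.97,-0.96,-0.46],"yaw":0.22}])

```text
time_s: 1.35
tool_pos: [0.3287, -0.3093, 0.3295]
orientation: [-0.0, -0.674, 0.739, 0.0]
wrist_force: [-0.2, -0.0, 1.3]
grip_width: 1.0
```

>>> drive_tool(motion=[{"fingers":1,"slide":[-0.15,-0.1,0],"yaw":0},{"fingers":1,"slide":[-0.3,-0.2,0],"yaw":0},{"fingers":1,"slide":[-0.45,-0.28,0],"yaw":0},{"fingers":1,"slide":[-0.6,-0.36,0],"yaw":0},{"fingers":1,"slide":[-0.75,-0.44,0],"yaw":0},{"fingers":1,"slide":[-0.88,-0.52,0],"yaw":0},{"fingers":1,"slide":[-1,-0.576,0],"yaw":0},{"fingers":1,"slide":[-1,-0.576,0],"yaw":0}])

```text
time_s: 2.15
tool_pos: [0.4962, -0.0711, 0.3292]
orientation: [0.0, -0.677, 0.736, 0.0]
wrist_force: [-0.1, 0.5, 0.4]
grip_width: 1.004
```

>>> drive_tool(motion=[{"fingers":1,"slide":[-0.12,0,0.1],"yaw":0},{"fingers":1,"slide":[-0.235,0,0.25],"yaw":0},{"fingers":1,"slide":[-0.235,0,0.36],"yaw":0},{"fingers":1,"slide":[-0.235,0,0.36],"yaw":0},{"fingers":1,"slide":[-0.235,0,0.36],"yaw":0}])

```text
time_s: 2.65
tool_pos: [0.4999, -0.0161, 0.24]
orientation: [-0.0, -0.675, 0.738, 0.0]
wrist_force: [0.9, -0.3, 0.6]
grip_width: 0.998
```

```bash
python3 - <<'E'
from cell import bot
from h import *
s=bot.sense(); print(s['time_s'],np.round(s['tool_pos'],4),np.round(s['orientation'],4),np.round(s['qpos'],2))
c=bot.calibration("wrist");p,d=bot.read_camera("wrist");cv2.imwrite("pics/w1.png",p)
b,l=blobs(p,(95,130,100),(115,255,255));print(b)
for st,ce in b: print(ce,onz(c,[ce],.118))
E
```

```text
2.65 [ 0.4999 -0.0161  0.24  ] [-4.000e-04 -6.746e-01  7.382e-01  1.000e-04] [-0.03  0.13  1.87 -0.    1.15  1.63]
[([464, 0, 78, 75, 4484], [502.9, 36.3]), ([98, 67, 75, 69, 4011], [134.6, 101.6]), ([296, 217, 44, 30, 1085], [317.6, 232.5]), ([24, 231, 69, 75, 3715], [53.7, 272.9])]
[502.9, 36.3] [[ 0.6355696  -0.16633427  0.118     ]]
[134.6, 101.6] [[0.61463182 0.11379173 0.118     ]]
[317.6, 232.5] [[ 0.49962961 -0.01633798  0.118     ]]
[53.7, 272.9] [[0.4847584  0.21298981 0.118     ]]
```

View pics/w1.png

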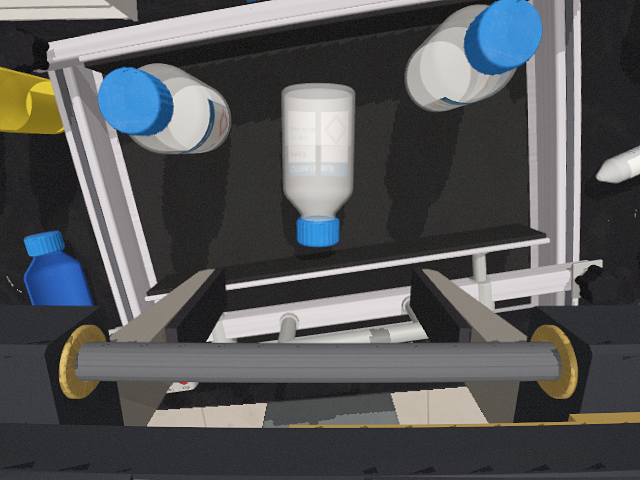

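The fallen bottle's cap is at (318,232), centred between the fingers and aligned with the jaws. The right-hand side of the plate passes close behind the fingers, so I part-close the jaws before going down.

>>> drive_tool(motion=[{"fingers":0.3,"slide":[0,-0.008,0.1],"yaw":0},{"fingers":0.3,"slide":[0,-0.008,0.2],"yaw":0},{"fingers":0.3,"slide":[0,-0.008,0.25],"yaw":0},{"fingers":0.3,"slide":[0,-0.008,0.25],"yaw":0},{"fingers":0.3,"slide":[0,-0.008,0.35],"yaw":0},{"fingers":0.3,"slide":[0,-0.008,0.45],"yaw":0},{"fingers":0.3,"slide":[0,-0.008,0.53],"yaw":0},{"fingers":0.3,"slide":[0,-0.008,0.568],"yaw":0},{"fingers":0.3,"slide":[0,-0.008,0.568],"yaw":0},{"fingers":0.3,"slide":[0,-0.008,0.568],"yaw":0}], grip_force=4)

```text
time_s: 3.7
tool_pos: [0.503, -0.0156, 0.0988]
orientation: [0.001, -0.674, 0.738, -0.001]
wrist_force: [-0.5, 0.3, -0.3]
grip_width: 0.648
```

>>> drive_tool(motion=[{"fingers":-1,"slide":[0,0,0],"yaw":0},{"fingers":-1,"slide":[0,0,0],"yaw":0},{"fingers":-1,"slide":[0,0,0],"yaw":0},{"fingers":-1,"slide":[0,0,0],"yaw":0},{"fingers":-1,"slide":[0,0,0],"yaw":0},{"fingers":-1,"slide":[0,0,0],"yaw":0},{"fingers":-1,"slide":[0,0,0],"yaw":0},{"fingers":-1,"slide":[0,0,0],"yaw":0}])

```text
time_s: 4.5
tool_pos: [0.5021, -0.0155, 0.0977]
orientation: [0.0, -0.674, 0.738, -0.0]
wrist_force: [-0.2, -1.0, 3.3]
grip_width: 0.381
```

```bash
python3 - <<'E'
from cell import bot
from h import *
s=bot.sense(); print(s['time_s'],np.round(s['tool_pos'],4),np.round(s['wrist_force'],2),s['grip_width'])
p,d=bot.read_camera("wrist");cv2.imwrite("pics/w2.png",p)
p,d=bot.read_camera("side");cv2.imwrite("pics/s2.png",cv2.resize(p[110:290,220:430],None,fx=3.3,fy=3.3,interpolation=2))
E
```

```text
4.5 [ 0.5021 -0.0155  0.0977] [-0.25 -0.95  3.31] 0.3812403613274475
```

View pics/w2.png

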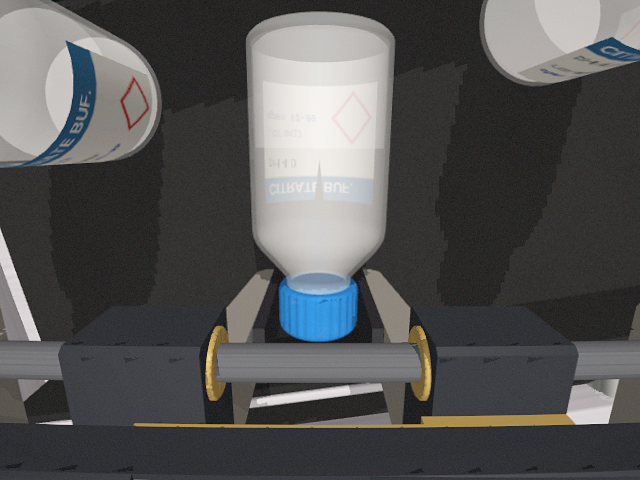

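View pics/s2.png

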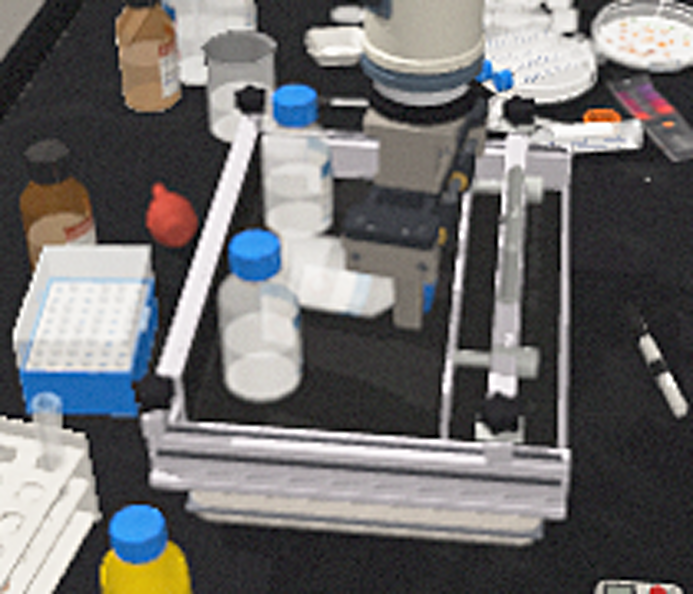

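>>> drive_tool(motion=[{"fingers":-1,"slide":[0,-0.004,-0.05],"yaw":0},{"fingers":-1,"slide":[0,-0.012,-0.107],"yaw":0},{"fingers":-1,"slide":[0,-0.03,-0.155],"yaw":0},{"fingers":-1,"slide":[0,-0.052,-0.2],"yaw":0},{"fingers":-1,"slide":[0,-0.085,-0.242],"yaw":0},{"fingers":-1,"slide":[0,-0.118,-0.28],"yaw":0},{"fingers":-1,"slide":[0,-0.118,-0.28],"yaw":0},{"fingers":-1,"slide":[0,-0.118,-0.28],"yaw":0}])

```text
time_s: 5.4
tool_pos: [0.5313, -0.0181, 0.1677]
orientation: [-0.0, -0.674, 0.738, 0.0]
wrist_force: [-1.2, 0.7, 2.3]
grip_width: 0.378
```

```bash
cat > look.py <<'E'
import sys
from cell import bot
from h import *
k=sys.argv[1]
s=bot.sense(); print(s['time_s'],np.round(s['tool_pos'],4),np.round(s['orientation'],4),np.round(s['wrist_force'],2),s['grip_width'])
p,d=bot.read_camera("side");p=p[110:290,220:430]
p=cv2.resize(p,None,fx=2.4,fy=2.4,interpolation=2)
q,d=bot.read_camera("wrist");q=q[:,:]; q=cv2.resize(q,None,fx=.45,fy=.45,interpolation=3)
o=np.zeros((max(p.shape[0],q.shape[0]),p.shape[1]+q.shape[1],3),np.uint8)
o[:p.shape[0],:p.shape[1]]=p;o[:q.shape[0],p.shape[1]:]=q
cv2.imwrite(f"pics/look{k}.png",o)
E
python3 look.py 3
```

```text
5.4 [ 0.5313 -0.0181  0.1677] [-2.000e-04 -6.743e-01  7.385e-01  2.000e-04] [-1.22  0.66  2.31] 0.37832591175387564
```

View pics/look3.png

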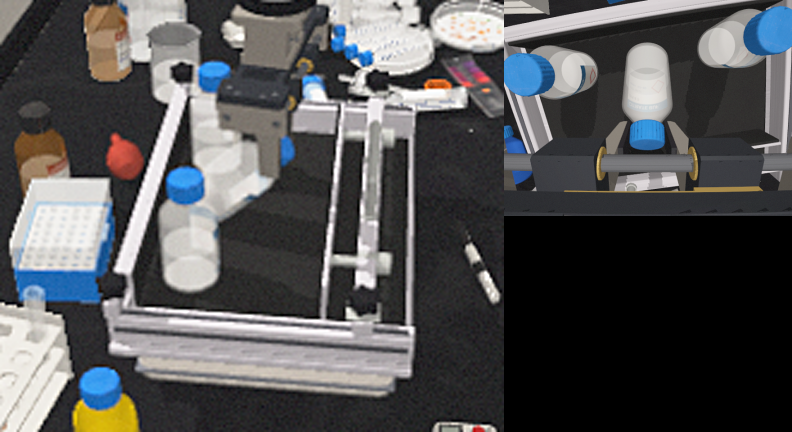

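It is pivoting in the grip as planned, now at about 40°. I continue the arc.

>>> drive_tool(motion=[{"fingers":-1,"slide":[0,-0.04,-0.025],"yaw":0},{"fingers":-1,"slide":[0,-0.087,-0.05],"yaw":0},{"fingers":-1,"slide":[0,-0.135,-0.062],"yaw":0},{"fingers":-1,"slide":[0,-0.19,-0.07],"yaw":0},{"fingers":-1,"slide":[0,-0.22,-0.072],"yaw":0},{"fingers":-1,"slide":[0,-0.22,-0.072],"yaw":0},{"fingers":-1,"slide":[0,-0.22,-0.072],"yaw":0}])

```text
time_s: 6.2
tool_pos: [0.5861, -0.0231, 0.1852]
orientation: [-0.0, -0.674, 0.738, 0.0]
wrist_force: [1.3, -0.4, -1.8]
grip_width: 0.381
```

```bash
python3 look.py 4
```

```text
6.2 [ 0.5861 -0.0231  0.1852] [-2.000e-04 -6.743e-01  7.385e-01  2.000e-04] [ 1.28 -0.4  -1.8 ] 0.3806830288947589
```

View pics/look4.png

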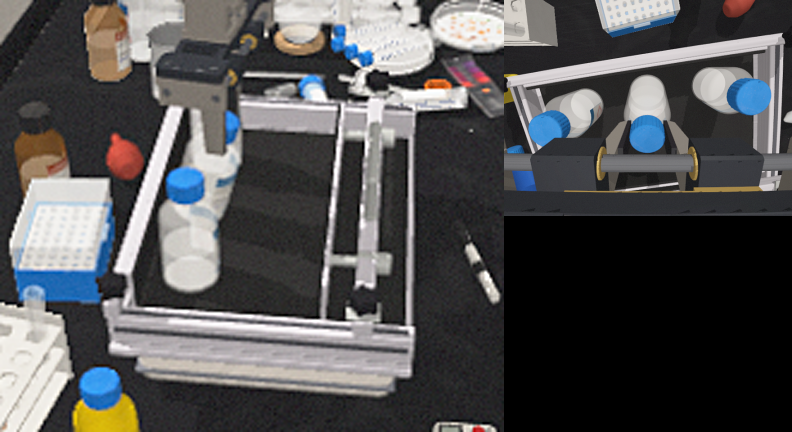

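>>> drive_tool(motion=[{"fingers":-1,"slide":[0,-0.03,0.005],"yaw":0},{"fingers":-1,"slide":[0,-0.06,0.012],"yaw":0},{"fingers":-1,"slide":[0,-0.082,0.02],"yaw":0},{"fingers":-1,"slide":[0,-0.082,0.026],"yaw":0},{"fingers":-1,"slide":[0,-0.082,0.03],"yaw":0},{"fingers":-1,"slide":[0,-0.082,0.03],"yaw":0}])

```text
time_s: 6.9
tool_pos: [0.608, -0.025, 0.1786]
orientation: [0.001, -0.674, 0.738, -0.001]
wrist_force: [1.7, -1.0, 5.1]
grip_width: 0.38
```

```bash
python3 look.py 5
```

```text
6.9 [ 0.608  -0.025   0.1786] [ 0.0008 -0.6743  0.7385 -0.0008] [ 1.69 -1.05  5.12] 0.3796025797161599
```

View pics/look5.png

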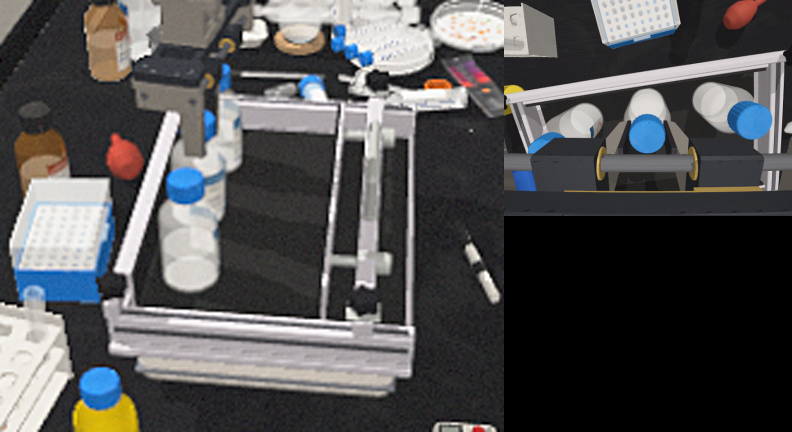

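```bash
python3 - <<'E'
from cell import bot
from h import *
for n,(x0,x1,y0,y1) in (("side",(265,355,110,240)),("top",(310,520,150,300))):
    p,d=bot.read_camera(n); p=p[y0:y1,x0:x1]; f=min(780/p.shape[1],590/p.shape[0])
    cv2.imwrite(f"pics/{n}6.png",cv2.resize(p,None,fx=f,fy=f,interpolation=2)); print(f)
E
```

```text
4.538461538461538
3.7142857142857144
```

View pics/side6.png

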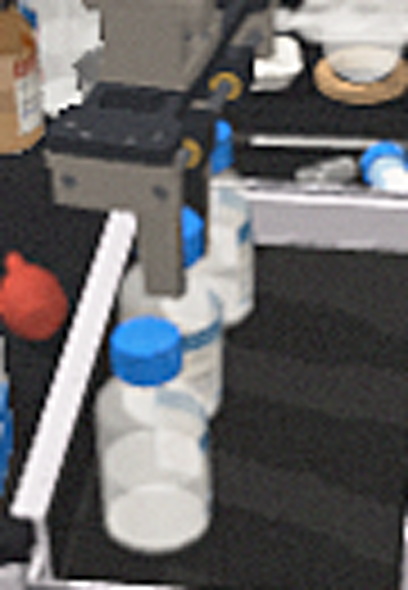

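View pics/top6.png

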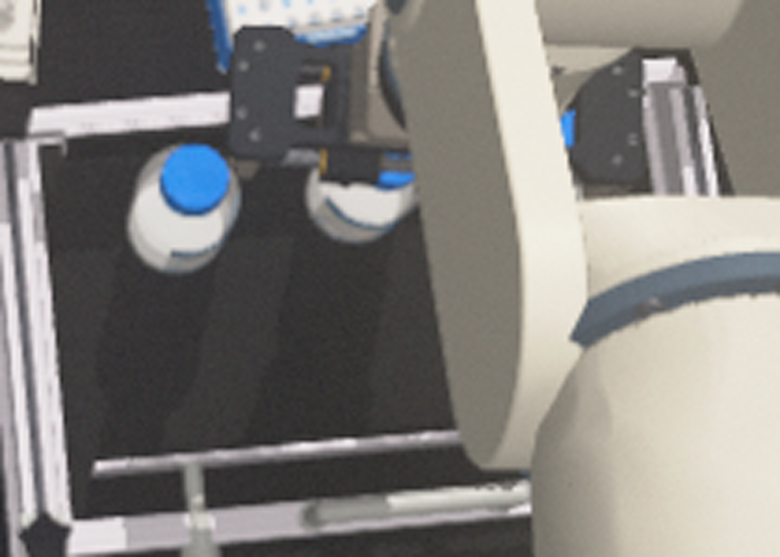

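The bottle looks upright and parallel to its neighbours. I release it and go straight up.

>>> drive_tool(motion=[{"fingers":-0.1,"slide":[0,0,0],"yaw":0},{"fingers":0.2,"slide":[0,0,0],"yaw":0},{"fingers":0.3,"slide":[0,0,0],"yaw":0},{"fingers":0.3,"slide":[0,0,0],"yaw":0},{"fingers":0.3,"slide":[0,0,0],"yaw":0}])

```text
time_s: 7.6
tool_pos: [0.6064, -0.0249, 0.1779]
orientation: [-0.0, -0.674, 0.738, 0.0]
wrist_force: [-0.3, -0.8, -0.4]
grip_width: 0.649
```

```bash
python3 look.py 7
```

```text
7.6 [ 0.6064 -0.0249  0.1779] [-2.000e-04 -6.743e-01  7.385e-01  2.000e-04] [-0.3  -0.81 -0.39] 0.6494143746362607
```

View pics/look7.png

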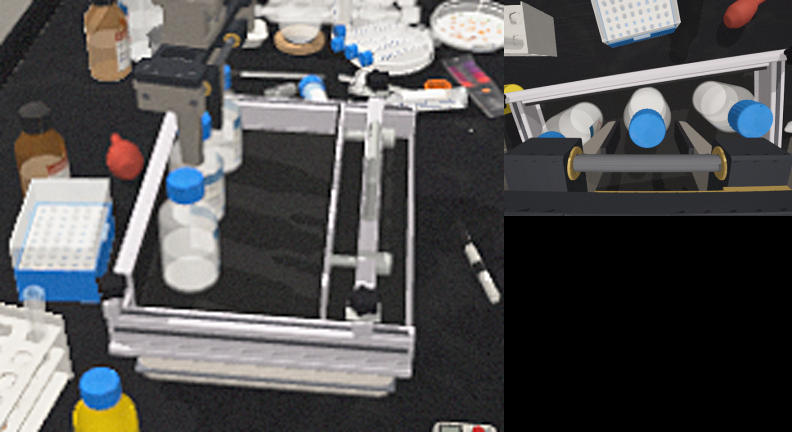

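>>> drive_tool(motion=[{"fingers":0.3,"slide":[0,0,-0.06],"yaw":0},{"fingers":0.3,"slide":[0,0,-0.14],"yaw":0},{"fingers":0.3,"slide":[0,0,-0.24],"yaw":0},{"fingers":0.3,"slide":[0,0,-0.36],"yaw":0},{"fingers":0.3,"slide":[0,0,-0.48],"yaw":0},{"fingers":0.3,"slide":[0,0.15,-0.52],"yaw":0},{"fingers":0.3,"slide":[0,0.32,-0.52],"yaw":0},{"fingers":0.3,"slide":[0,0.5,-0.52],"yaw":0},{"fingers":0.3,"slide":[0,0.66,-0.52],"yaw":0},{"fingers":0.3,"slide":[0,0.66,-0.52],"yaw":0}])

```text
time_s: 8.7
tool_pos: [0.4383, -0.0097, 0.3092]
orientation: [-0.0, -0.674, 0.738, 0.0]
wrist_force: [0.0, 0.6, -0.5]
grip_width: 0.65
```

```bash
python3 - <<'E'
from cell import bot
from h import *
s=bot.sense(); print(s['time_s'],np.round(s['tool_pos'],4),np.round(s['orientation'],4))
cs=bot.calibration("side");ct=bot.calibration("top")
p,d=bot.read_camera("side");cv2.imwrite("pics/s8.png",p)
b,l=blobs(p,(95,130,100),(115,255,255)); print([x for x in b if 280<x[1][0]<330])
cv2.imwrite("pics/s8c.png",cv2.resize(p[110:290,220:430],None,fx=3.3,fy=3.3,interpolation=2))
t,d=bot.read_camera("top");cv2.imwrite("pics/t8.png",t)
b,l=blobs(t,(95,130,100),(115,255,255)); print([x for x in b if 340<x[1][0]<480])
c=bot.calibration("wrist");p,d=bot.read_camera("wrist");cv2.imwrite("pics/w8.png",p)
b,l=blobs(p,(95,130,100),(115,255,255));
for st,ce in b: print(ce,st[4],onz(c,[ce],.2))
np.save("w8c.npy",c,allow_pickle=True)
E
```

```text
8.7 [ 0.4383 -0.0097  0.3092] [-0.000e+00 -6.744e-01  7.384e-01  1.000e-04]
[([283, 87, 10, 9, 77], [287.9, 91.0]), ([303, 135, 13, 13, 149], [309.1, 141.4]), ([294, 155, 14, 15, 161], [300.0, 162.1]), ([289, 180, 17, 15, 206], [296.7, 187.0])]
[([363, 128, 62, 41, 341], [388.6, 157.7]), ([457, 179, 20, 17, 249], [467.2, 186.8]), ([406, 180, 19, 19, 282], [415.1, 188.8]), ([353, 189, 19, 19, 276], [362.0, 197.8])]
[176.0, 29.2] 2515 [[0.60085989 0.07548993 0.2       ]]
[318.1, 8.8] 780 [[ 0.60410797 -0.02532946  0.2       ]]
[455.8, 3.4] 250 [[ 0.59957733 -0.12113677  0.2       ]]
[16.8, 60.1] 2685 [[0.59372299 0.19590828 0.2       ]]
[87.8, 227.8] 4264 [[0.46606171 0.17114341 0.2       ]]
```

View pics/s8c.png

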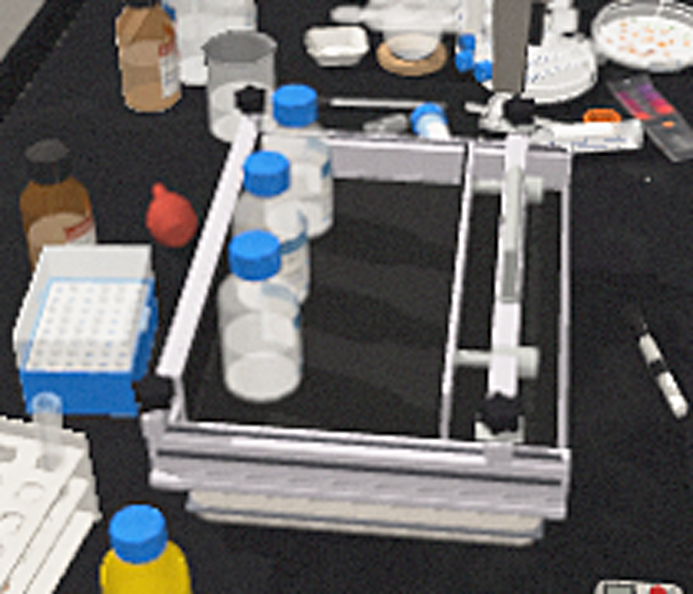

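View pics/w8.png

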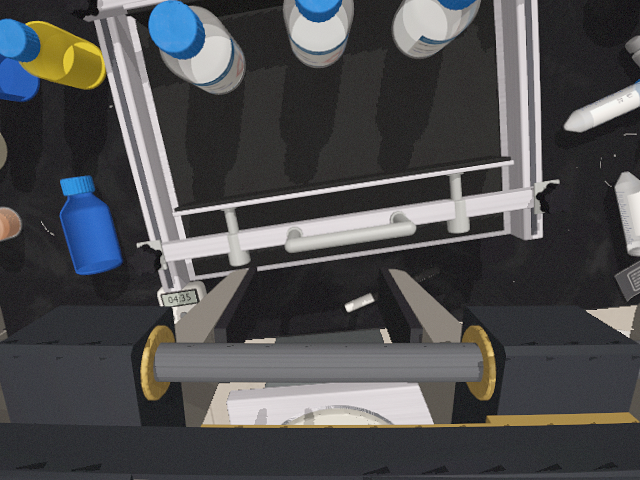

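All three bottles stand in line in the side view, with caps at about (297,187), (300,162) and (309,141). In the wrist view the handle rod runs from (293,243) to (412,229).

```bash
python3 - <<'E'
from h import *
C={n:np.load(f"{n}0c.npy",allow_pickle=True).item() for n in("top","side")}
T,S=C['top'],C['side'];W=np.load("w8c.npy",allow_pickle=True).item()
for a,b in (((467.2,186.8),(309.1,141.4)),((362.0,197.8),(296.7,187.0)),((415.1,188.8),(300,162.1))): print(tri(T,a,S,b))
print('rod',onz(W,[(293,241),(352,235.5),(412,228)],.18))
print('plate white top', onz(W,[(180,211),(510,162)],.139))
print('back bar edge',onz(W,[(360,0)],.139))
t=cv2.imread("pics/t8.png")[150:330,300:520]
cv2.imwrite("pics/t8c.png",cv2.resize(t,None,fx=3.3,fy=3.3,interpolation=2))
E
```

```text
(array([ 0.61536143, -0.12625808,  0.19845842]), np.float64(0.003076962154269841))
(array([0.59977256, 0.07622037, 0.19840594]), np.float64(0.000106023487484985))
(array([ 0.61509773, -0.0256033 ,  0.19836993]), np.float64(2.292323077139402e-05))
rod [[ 0.43563541  0.01138042  0.18      ]
 [ 0.43586154 -0.03878507  0.18      ]
 [ 0.43773565 -0.08964565  0.18      ]]
plate white top [[ 0.46468195  0.11899355  0.139     ]
 [ 0.48239216 -0.19269798  0.139     ]]
back bar edge [[ 0.6286477  -0.06307322  0.139     ]]
```

View pics/t8c.png

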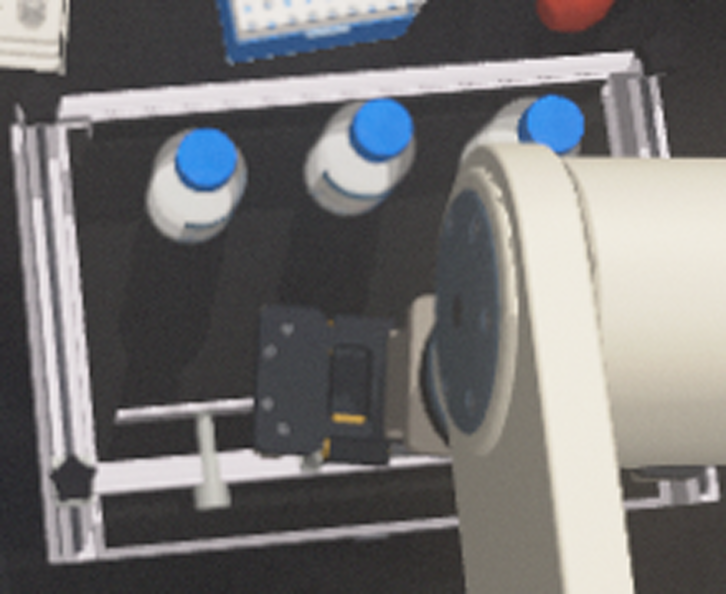

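>>> drive_tool(motion=[{"fingers":0.3,"slide":[0.05,0,0],"yaw":-0.09},{"fingers":0.3,"slide":[0.11,0.005,0],"yaw":-0.18},{"fingers":0.3,"slide":[0.11,0.005,0],"yaw":-0.27},{"fingers":0.3,"slide":[0.11,0.005,0],"yaw":-0.36},{"fingers":0.3,"slide":[0.11,0.005,0],"yaw":-0.45},{"fingers":0.3,"slide":[0.11,0.005,0],"yaw":-0.54},{"fingers":0.3,"slide":[0.11,0.005,0],"yaw":-0.63},{"fingers":0.3,"slide":[0.11,0.005,0],"yaw":-0.72},{"fingers":0.3,"slide":[0.11,0.005,0],"yaw":-0.81},{"fingers":0.3,"slide":[0.11,0.005,0],"yaw":-0.9},{"fingers":0.3,"slide":[0.11,0.005,0],"yaw":-1},{"fingers":0.3,"slide":[0.11,0.005,0],"yaw":-1}])

```text
time_s: 10.05
tool_pos: [0.4399, -0.0374, 0.3082]
orientation: [-0.0, 0.999, -0.044, 0.0]
wrist_force: [-0.1, -1.1, 0.1]
grip_width: 0.647
```

>>> drive_tool(motion=[{"fingers":0.1,"slide":[0,0,0.04],"yaw":-0.08},{"fingers":0.1,"slide":[0,0,0.12],"yaw":-0.095},{"fingers":0.1,"slide":[0,0,0.2],"yaw":-0.095},{"fingers":0.1,"slide":[0,0,0.28],"yaw":-0.095},{"fingers":0.1,"slide":[0,0,0.28],"yaw":-0.095},{"fingers":0.1,"slide":[0,0,0.28],"yaw":-0.095}])

```text
time_s: 10.65
tool_pos: [0.4392, -0.0373, 0.2384]
orientation: [-0.0, 1.0, 0.028, -0.0]
wrist_force: [-0.1, 0.6, -0.8]
grip_width: 0.55
```

```bash
python3 - <<'E'
from cell import bot
from h import *
s=bot.sense(); print(s['time_s'],np.round(s['tool_pos'],4),np.round(s['orientation'],4),np.round(s['qpos'],2))
c=bot.calibration("wrist");p,d=bot.read_camera("wrist");cv2.imwrite("pics/w9.png",p)
np.save("w9c.npy",c,allow_pickle=True)
p,d=bot.read_camera("side");cv2.imwrite("pics/s9.png",cv2.resize(p[110:290,220:430],None,fx=3.3,fy=3.3,interpolation=2))
E
```

```text
10.65 [ 0.4392 -0.0373  0.2384] [-0.000e+00  9.996e-01  2.800e-02 -2.000e-04] [-0.09  0.03  1.98 -0.    1.13 -0.14]
```

View pics/w9.png

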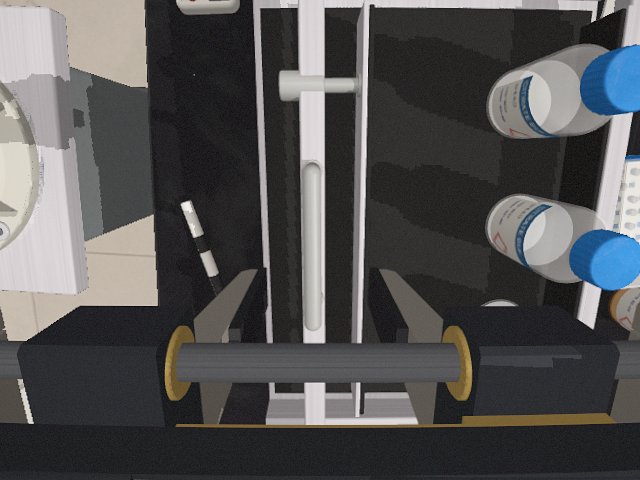

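View pics/s9.png

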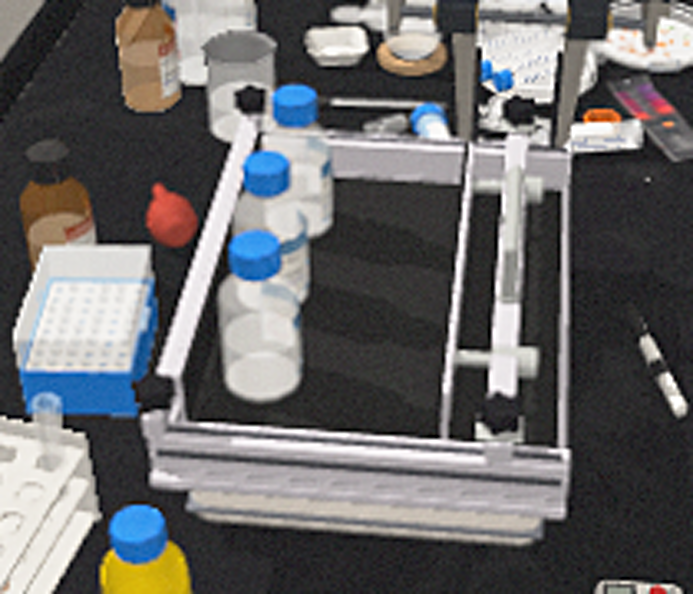

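In the wrist view the rod runs from (312,165) to (313,328), parallel to the finger pads. I convert that to a position.

```bash
python3 - <<'E'
from h import *
W=np.load("w9c.npy",allow_pickle=True).item()
r=onz(W,[(312,165),(313,245),(313.5,325)],.18);print(r)
print('plate',onz(W,[(364,10),(360,410)],.139))
t=np.array([.4392,-.0373]);a=2*np.arctan2(.028,.9996);x=np.array([np.cos(a),np.sin(a)]);y=np.array([np.sin(a),-np.cos(a)])
print(np.degrees(a),[(float((q[:2]-t)@x),float((q[:2]-t)@y)) for q in r])
E
```

```text
[[ 0.43251852  0.01857595  0.18      ]
 [ 0.43581127 -0.03230005  0.18      ]
 [ 0.43912845 -0.08904061  0.18      ]]
plate [[ 0.46130696  0.12090255  0.139     ]
 [ 0.4843023  -0.18886557  0.139     ]]
3.2090084751247 [(-0.003543149986373657, -0.05616235055604944), (-0.0031035232400963408, -0.005181803571042489), (-0.002967803920694251, 0.051655478435299405)]
```

>>> drive_tool(motion=[{"fingers":0.1,"slide":[-0.012,-0.006,0.08],"yaw":0},{"fingers":0.1,"slide":[-0.012,-0.006,0.16],"yaw":0},{"fingers":0.1,"slide":[-0.012,-0.006,0.24],"yaw":0},{"fingers":0.1,"slide":[-0.012,-0.006,0.31],"yaw":0},{"fingers":0.1,"slide":[-0.012,-0.006,0.31],"yaw":0},{"fingers":-0.4,"slide":[-0.012,-0.006,0.31],"yaw":0},{"fingers":-0.7,"slide":[-0.012,-0.006,0.31],"yaw":0},{"fingers":-1,"slide":[-0.012,-0.006,0.31],"yaw":0},{"fingers":-1,"slide":[-0.012,-0.006,0.31],"yaw":0},{"fingers":-1,"slide":[-0.012,-0.006,0.31],"yaw":0},{"fingers":-1,"slide":[-0.012,-0.006,0.31],"yaw":0},{"fingers":-1,"slide":[-0.012,-0.006,0.31],"yaw":0}], grip_force=25)

```text
time_s: 11.95
tool_pos: [0.4356, -0.036, 0.1609]
orientation: [0.0, 1.0, 0.029, 0.0]
wrist_force: [-2.0, 0.2, 5.9]
grip_width: 0.126
```

>>> drive_tool(motion=[{"fingers":-1,"slide":[0,0,0],"yaw":0},{"fingers":-1,"slide":[0,0,0],"yaw":0},{"fingers":-1,"slide":[0,0,0],"yaw":0}])

```text
time_s: 12.25
tool_pos: [0.4356, -0.0359, 0.1609]
orientation: [0.0, 1.0, 0.029, 0.0]
wrist_force: [-1.6, -0.7, 5.6]
grip_width: 0.121
```

```bash
python3 look.py 10
```

```text
12.25 [ 0.4356 -0.0359  0.1609] [0.000e+00 9.996e-01 2.920e-02 1.000e-04] [-1.61 -0.74  5.64] 0.12136870815274976
```

View pics/look10.png

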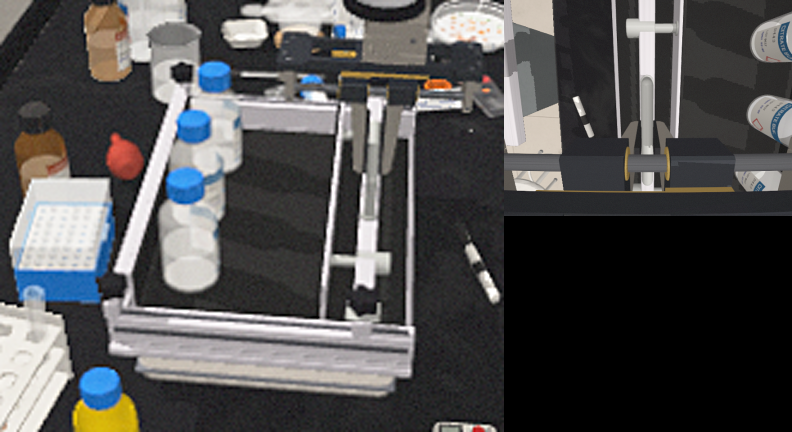

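>>> drive_tool(motion=[{"fingers":-1,"slide":[0.03,0,0],"yaw":0},{"fingers":-1,"slide":[0.08,0,0],"yaw":0},{"fingers":-1,"slide":[0.14,0,0],"yaw":0},{"fingers":-1,"slide":[0.2,0,0],"yaw":0},{"fingers":-1,"slide":[0.26,0,0],"yaw":0},{"fingers":-1,"slide":[0.31,0,0],"yaw":0},{"fingers":-1,"slide":[0.34,0,0],"yaw":0},{"fingers":-1,"slide":[0.36,0,0],"yaw":0},{"fingers":-1,"slide":[0.36,0,0],"yaw":0},{"fingers":-1,"slide":[0.36,0,0],"yaw":0}])

```text
time_s: 13.35
tool_pos: [0.526, -0.0304, 0.1609]
orientation: [-0.0, 1.0, 0.029, 0.001]
wrist_force: [2.2, 2.2, 4.9]
grip_width: 0.118
```

```bash
python3 look.py 11;python3 - <<'E'
from cell import bot
from h import *
p,d=bot.read_camera("top");cv2.imwrite("pics/t11.png",cv2.resize(p[150:330,300:520],None,fx=3.3,fy=3.3,interpolation=2))
E
```

```text
13.35 [ 0.526  -0.0304  0.1609] [-2.000e-04  9.996e-01  2.920e-02  8.000e-04] [2.17 2.2  4.89] 0.11825308132989522
```

View pics/look11.png

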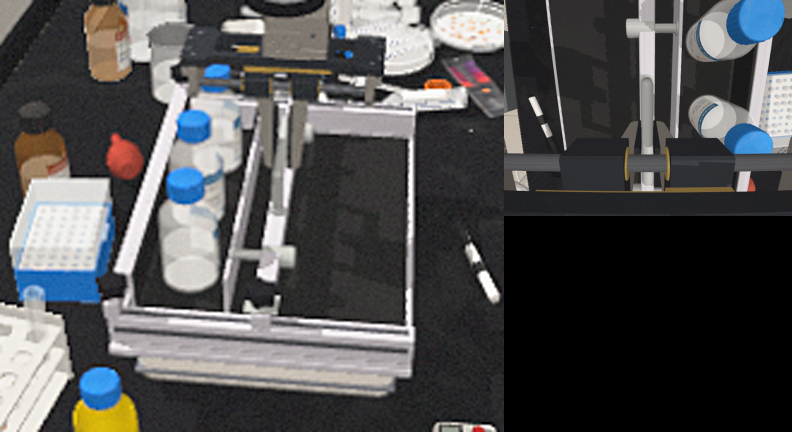

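View pics/t11.png

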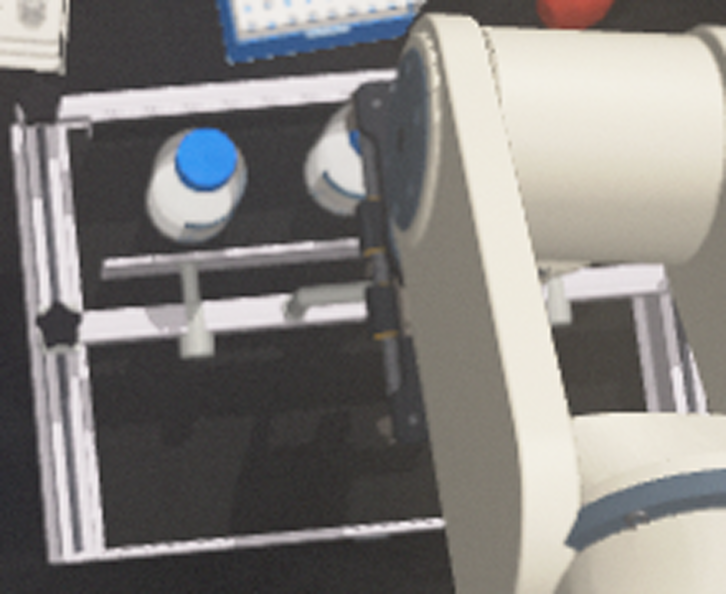

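>>> drive_tool(motion=[{"fingers":-1,"slide":[0.008,0,0],"yaw":0},{"fingers":-1,"slide":[0.016,0,0],"yaw":0},{"fingers":-1,"slide":[0.024,0,0],"yaw":0},{"fingers":-1,"slide":[0.032,0,0],"yaw":0},{"fingers":-1,"slide":[0.04,0,0],"yaw":0},{"fingers":-1,"slide":[0.048,0,0],"yaw":0},{"fingers":-1,"slide":[0.056,0,0],"yaw":0},{"fingers":-1,"slide":[0.064,0,0],"yaw":0},{"fingers":-1,"slide":[0.072,0,0],"yaw":0},{"fingers":-1,"slide":[0.08,0,0],"yaw":0},{"fingers":-1,"slide":[0.08,0,0],"yaw":0},{"fingers":-1,"slide":[0.08,0,0],"yaw":0}])

```text
time_s: 14.7
tool_pos: [0.5445, -0.0292, 0.1609]
orientation: [-0.0, 1.0, 0.029, -0.001]
wrist_force: [-2.6, 3.2, 8.5]
grip_width: 0.119
```

```bash
cat > look2.py <<'E'
import sys
from cell import bot
from h import *
k=sys.argv[1]
s=bot.sense(); print(s['time_s'],np.round(s['tool_pos'],4),np.round(s['wrist_force'],2),s['grip_width'])
p,d=bot.read_camera("side");cv2.imwrite(f"pics/sf{k}.png",p);p=cv2.resize(p[125:260,255:345],None,fx=4.3,fy=4.3,interpolation=2)
q,d=bot.read_camera("top");cv2.imwrite(f"pics/tf{k}.png",q);q=cv2.resize(q[165:275,315:425],None,fx=3.6,fy=3.6,interpolation=2)
o=np.zeros((max(p.shape[0],q.shape[0]),p.shape[1]+q.shape[1],3),np.uint8)
o[:p.shape[0],:p.shape[1]]=p;o[:q.shape[0],p.shape[1]:]=q
cv2.imwrite(f"pics/m{k}.png",o)
w=bot.calibration("wrist");np.save(f"w{k}c.npy",w,allow_pickle=True);p,d=bot.read_camera("wrist");cv2.imwrite(f"pics/w{k}.png",p)
E
python3 look2.py 12
```

```text
14.7 [ 0.5445 -0.0292  0.1609] [-2.57  3.16  8.48] 0.11893828164508288
```

View pics/m12.png

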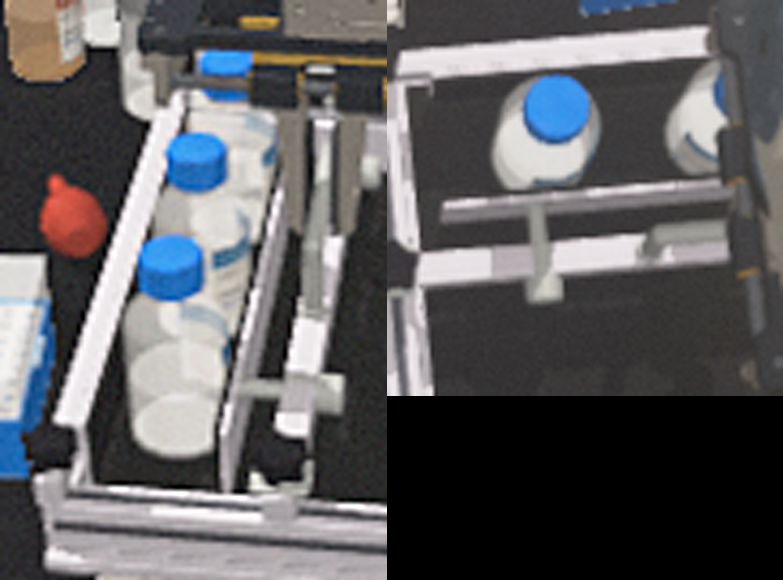

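View pics/w12.png

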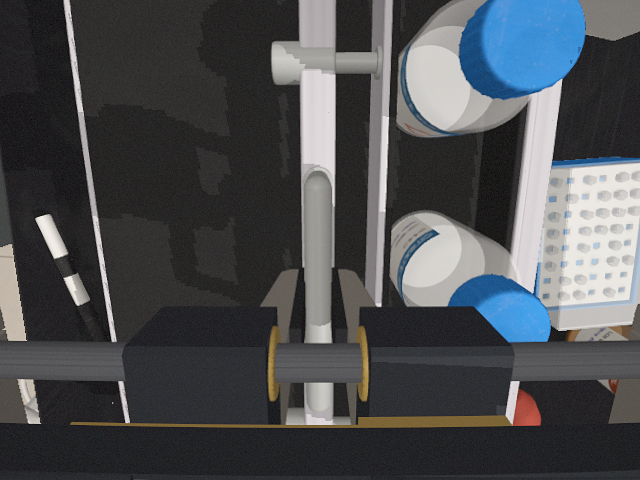

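>>> drive_tool(motion=[{"fingers":-1,"slide":[0.006,0,0],"yaw":0},{"fingers":-1,"slide":[0.012,0,0],"yaw":0},{"fingers":-1,"slide":[0.018,0,0],"yaw":0},{"fingers":-1,"slide":[0.024,0,0],"yaw":0},{"fingers":-1,"slide":[0.03,0,0],"yaw":0},{"fingers":-1,"slide":[0.036,0,0],"yaw":0},{"fingers":-1,"slide":[0.036,0,0],"yaw":0},{"fingers":-1,"slide":[0.036,0,0],"yaw":0}])

```text
time_s: 15.65
tool_pos: [0.553, -0.0287, 0.1609]
orientation: [-0.0, 1.0, 0.029, -0.001]
wrist_force: [-4.7, 2.5, 10.4]
grip_width: 0.123
```

```bash
python3 look2.py 13
```

```text
15.65 [ 0.553  -0.0287  0.1609] [-4.74  2.48 10.44] 0.1228118038862291
```

View pics/m13.png

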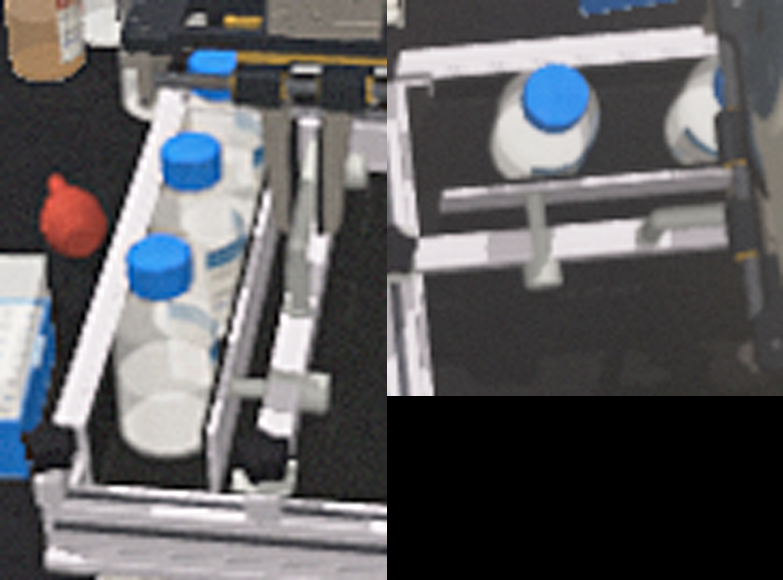

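View pics/w13.png

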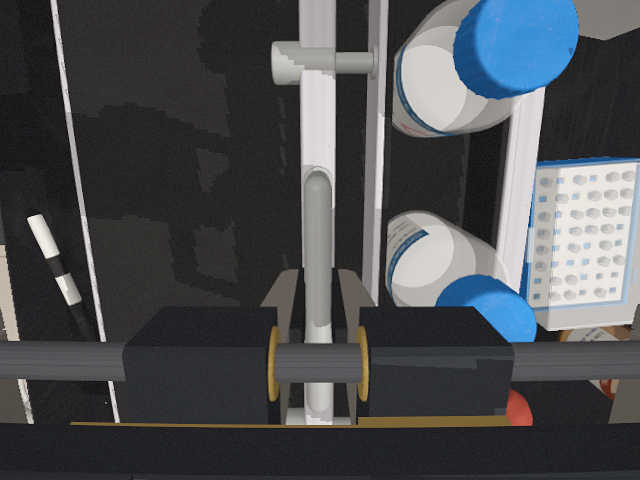

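```bash
cat > prof.py <<'E'
import sys
from h import *
for k in sys.argv[1:]:
    g=cv2.cvtColor(cv2.imread(f"pics/w{k}.png"),cv2.COLOR_BGR2GRAY).astype(float)
    for r0,r1 in ((8,35),(95,130),(180,205)):
        p=g[r0:r1,290:420].mean(0); dp=np.diff(p)
        e=[(290+i,int(dp[i])) for i in range(1,len(dp)-1) if abs(dp[i])>12 and abs(dp[i])>=abs(dp[i-1]) and abs(dp[i])>=abs(dp[i+1])]
        print(k,r0,e)
E
python3 prof.py 12 13
python3 - <<'E'
from h import *
for k in (10,11):
    q=cv2.imread(f"pics/look{k}.png")[:216,504:]
    g=cv2.cvtColor(q,6).astype(float)
    for r0,r1 in ((4,16),(43,58)):
        p=g[r0:r1,130:195].mean(0);dp=np.diff(p)
        print(k,r0,[(round((130+i+1)/.45),int(dp[i])) for i in range(len(dp)) if abs(dp[i])>18])
E
```

```text
12 8 [(298, 72), (335, -64), (371, 46), (383, 25), (391, -67)]
12 95 [(299, 86), (335, -105), (369, 70), (381, 41), (388, -115), (396, 56)]
12 180 [(300, 96), (303, -21), (331, 67), (334, -102), (367, 51), (378, 41), (386, -90)]
13 8 [(298, 72), (335, -67), (368, 44), (379, 28), (387, -86)]
13 95 [(299, 87), (335, -107), (366, 46), (377, 36), (384, -109), (392, 48)]
13 180 [(300, 92), (303, -20), (331, 71), (334, -100), (363, 48), (374, 41), (381, -87)]
10 4 [(298, 63), (300, 103), (302, 26), (336, -136), (338, -41), (376, 31), (378, 61), (391, 68), (398, -117), (400, -64)]
10 43 [(300, 128), (302, 50), (333, -24), (336, -149), (373, 38), (376, 53), (387, 36), (389, 59), (393, -50), (396, -133)]
11 4 [(298, 63), (300, 87), (333, -27), (336, -91), (376, 34), (378, 47), (391, 39), (398, -102), (400, -32)]
11 43 [(300, 119), (302, 48), (333, -30), (336, -137), (373, 39), (376, 48), (387, 39), (389, 48), (393, -60), (396, -108), (407, 23)]
```

```bash
python3 - <<'E'
from h import *
W=np.load("w13c.npy",allow_pickle=True).item(); print(W['origin'])
xa=np.array([np.cos(.0584),np.sin(.0584)])
def X(u,v,z): return onz(W,[(u,v)],z)[0,:2]@xa
for n,pl in (('free',(391,398.5)),('12',(383.5,391.5)),('13',(379.5,387.5))):
    print(n,'bar edge',X(335.5,21,.137),'gap',X(pl[0],21,.139)-X(335.5,21,.137),'front-rod',X(pl[1],21,.139)-X(317.5,250,.18))
E
```

```text
[0.54963877 0.03685064 0.33134557]
free bar edge 0.5590148979173545 gap 0.026528925982052365 front-rod 0.03878037568673531
12 bar edge 0.5590148979173545 gap 0.02292713540464808 front-rod 0.03541627948765669
13 bar edge 0.5590148979173545 gap 0.021007106548499466 front-rod 0.033494943746354866
```

The wrist camera rides with the bar, so the gap between bar and plate gives the compression. Free, the gap measured 26.5 mm; it is now 21.0 mm, which is 5.5 mm pushed in. I keep pushing in small steps.

>>> drive_tool(motion=[{"fingers":-1,"slide":[0.004,0,0],"yaw":0},{"fingers":-1,"slide":[0.008,0,0],"yaw":0},{"fingers":-1,"slide":[0.012,0,0],"yaw":0},{"fingers":-1,"slide":[0.016,0,0],"yaw":0},{"fingers":-1,"slide":[0.02,0,0],"yaw":0},{"fingers":-1,"slide":[0.02,0,0],"yaw":0},{"fingers":-1,"slide":[0.02,0,0],"yaw":0}])

```text
time_s: 16.5
tool_pos: [0.5573, -0.0285, 0.1609]
orientation: [-0.0, 1.0, 0.029, -0.002]
wrist_force: [-8.8, 2.3, 14.2]
grip_width: 0.121
```

```bash
python3 look2.py 14; python3 prof.py 14
```

```text
16.5 [ 0.5573 -0.0285  0.1609] [-8.84  2.33 14.22] 0.1211393472374613
14 8 [(298, 74), (335, -72), (362, 54), (372, 31), (380, -82)]
14 95 [(299, 84), (335, -107), (360, 68), (370, 34), (377, -104), (385, 57)]
14 180 [(300, 83), (303, -18), (331, 65), (334, -91), (358, 64), (368, 42), (375, -118)]
```

View pics/m14.png

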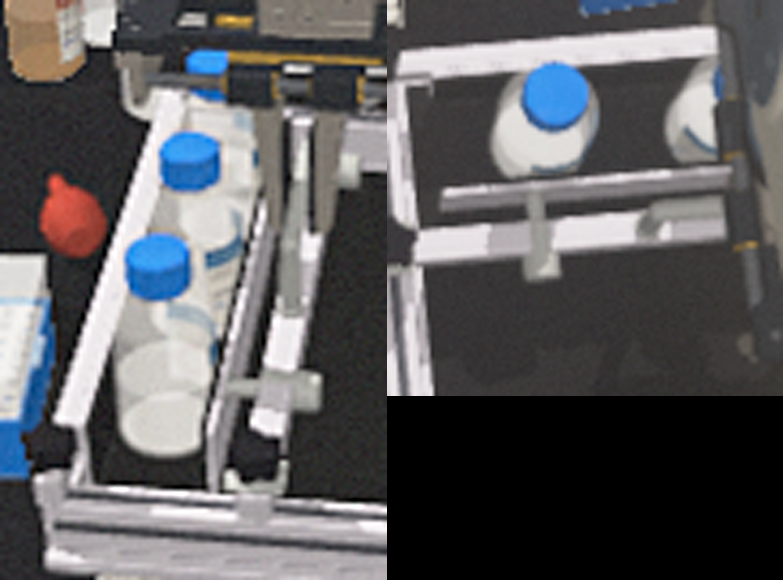

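>>> drive_tool(motion=[{"fingers":-1,"slide":[0.004,0,0],"yaw":0},{"fingers":-1,"slide":[0.008,0,0],"yaw":0},{"fingers":-1,"slide":[0.012,0,0],"yaw":0},{"fingers":-1,"slide":[0.012,0,0],"yaw":0},{"fingers":-1,"slide":[0.012,0,0],"yaw":0},{"fingers":-1,"slide":[0.012,0,0],"yaw":0}])

```text
time_s: 17.25
tool_pos: [0.5597, -0.0283, 0.1609]
orientation: [-0.0, 1.0, 0.029, -0.002]
wrist_force: [-10.0, 2.6, 14.3]
grip_width: 0.117
```

```bash
python3 look2.py 15; python3 prof.py 15; python3 - <<'E'
from h import *
p=cv2.imread("pics/sf15.png")[130:250,265:340];cv2.imwrite("pics/s15c.png",cv2.resize(p,None,fx=4.9,fy=4.9,interpolation=2))
E
```

```text
17.25 [ 0.5597 -0.0283  0.1609] [-9.98  2.57 14.3 ] 0.1173167007898855
15 8 [(298, 73), (335, -74), (358, 54), (367, 31), (375, -74)]
15 95 [(299, 79), (335, -105), (356, 70), (365, 37), (372, -100), (380, 63)]
15 180 [(300, 76), (303, -17), (331, 59), (334, -85), (354, 59), (363, 42), (370, -107)]
```

View pics/s15c.png

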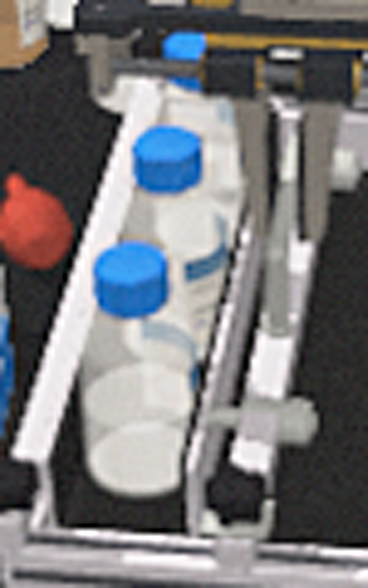

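View pics/w15.png

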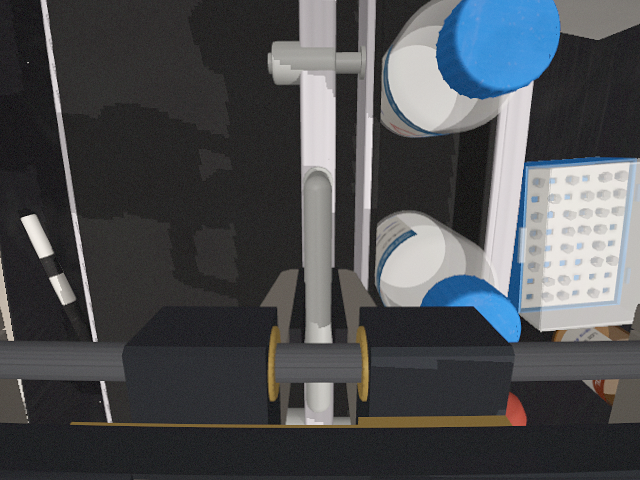

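```bash
python3 - <<'E'
from h import *
C={n:np.load(f"{n}0c.npy",allow_pickle=True).item() for n in("top","side")}
for k in (8,14,15):
    s=cv2.imread(f"pics/{'s8' if k==8 else 'sf%d'%k}.png");t=cv2.imread(f"pics/{'t8' if k==8 else 'tf%d'%k}.png")
    bs,_=blobs(s,(95,130,100),(115,255,255));bt,_=blobs(t,(95,130,100),(115,255,255))
    S=[b for b in bs if 280<b[1][0]<315 and 130<b[1][1]<200];T=[b for b in bt if 345<b[1][0]<375 and b[1][1]<205 and b[1][1]>170]
    print(k,S,T)
    print(tri(C['top'],T[0][1],C['side'],S[-1][1]))
    print([onz(C['side'],[b[1]],.1985)[0].round(4) for b in S])
W=np.load("w15c.npy",allow_pickle=True).item()
xa=np.array([np.cos(.0584),np.sin(.0584)]);X=lambda u,v,z:onz(W,[(u,v)],z)[0,:2]@xa
print('gap',X(367.5,21,.139)-X(335.5,21,.137),'front',X(375.5,21,.139),'backbar top front edge?',X(498,120,.139),'dist',X(498,120,.139)-X(375.5,21,.139))
E
```

```text
8 [([303, 135, 13, 13, 149], [309.1, 141.4]), ([294, 155, 14, 15, 161], [300.0, 162.1]), ([289, 180, 17, 15, 206], [296.7, 187.0])] [([353, 189, 19, 19, 276], [362.0, 197.8])]
(array([0.59977256, 0.07622037, 0.19840594]), np.float64(0.000106023487484985))
[array([ 0.6137, -0.1257,  0.1985]), array([ 0.6151, -0.0254,  0.1985]), array([0.5997, 0.0764, 0.1985])]
14 [([298, 136, 10, 7, 54], [302.6, 138.8]), ([292, 156, 14, 13, 158], [298.8, 162.1]), ([284, 180, 15, 15, 192], [291.2, 186.8])] [([353, 183, 18, 18, 266], [361.2, 191.3])]
(array([0.61230674, 0.0771736 , 0.19820634]), np.float64(0.0004011815657853046))
[array([ 0.6331, -0.1362,  0.1985]), array([ 0.6179, -0.0249,  0.1985]), array([0.612 , 0.0776, 0.1985])]
15 [([298, 136, 9, 7, 47], [302.0, 138.9]), ([292, 156, 14, 13, 158], [298.8, 162.1]), ([284, 180, 15, 15, 192], [291.2, 186.8])] [([353, 183, 18, 18, 266], [361.2, 191.3])]
(array([0.61230674, 0.0771736 , 0.19820634]), np.float64(0.0004011815657853046))
[array([ 0.6346, -0.1355,  0.1985]), array([ 0.6179, -0.0249,  0.1985]), array([0.612 , 0.0776, 0.1985])]
gap 0.015247384586403068 front 0.5847954971144183 backbar top front edge? 0.6485769884452921 dist 0.06378149133087385
```

>>> drive_tool(motion=[{"fingers":-1,"slide":[0.003,0,0],"yaw":0},{"fingers":-1,"slide":[0.003,0,0],"yaw":0},{"fingers":-1,"slide":[0.003,0,0],"yaw":0},{"fingers":-1,"slide":[0.003,0,0],"yaw":0},{"fingers":-1,"slide":[0.003,0,0],"yaw":0},{"fingers":-1,"slide":[0.003,0,0],"yaw":0},{"fingers":-1,"slide":[0.003,0,0],"yaw":0},{"fingers":-1,"slide":[0.003,0,0],"yaw":0}])

```text
time_s: 18.2
tool_pos: [0.5602, -0.0283, 0.1608]
orientation: [-0.0, 1.0, 0.029, -0.003]
wrist_force: [-11.0, 3.5, 15.7]
grip_width: 0.119
```

```bash
python3 look2.py 16; python3 prof.py 16; python3 - <<'E'
from h import *
W=np.load("w16c.npy",allow_pickle=True).item()
p=cv2.imread("pics/sf16.png");cv2.imwrite("pics/s16c.png",p[100:400,200:460].repeat(2,0).repeat(2,1))
E
```

```text
18.2 [ 0.5602 -0.0283  0.1608] [-11.04   3.49  15.69] 0.11920202302722477
16 8 [(298, 71), (335, -76), (357, 61), (366, 28), (373, -68)]
16 95 [(299, 78), (335, -104), (355, 72), (364, 36), (371, -100), (379, 62)]
16 180 [(300, 74), (303, -16), (331, 57), (334, -82), (353, 41), (362, 42), (369, -107)]
```

View pics/s16c.png

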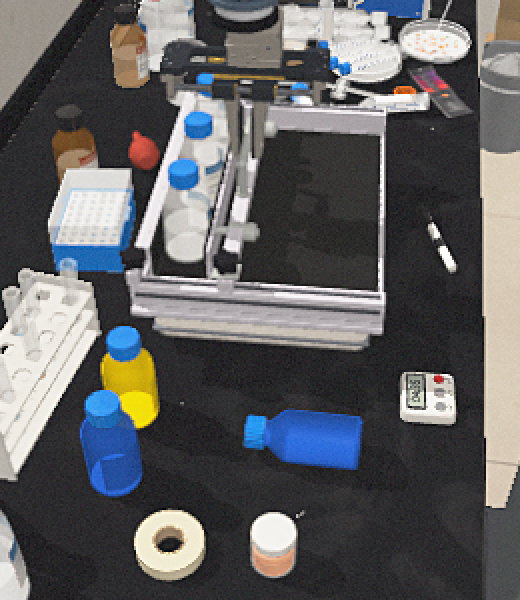

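The bottles stand clamped, the jar and tape are untouched, and the plungers are about 11.8 mm in. I hand the job in.

```bash
python3 -c "
from cell import bot
print(bot.job_done()); print(bot.sense()['wrist_force'])"
```

```text
the job is handed in; nothing more can be done
None
the job is handed in; nothing more can be done
```

The job is handed in at about 18 s: the fallen bottle stands in the row, and the clamp bar is held with its spring plungers about half-way in.

**What I did:** I gripped the fallen bottle lightly by the cap and pivoted it upright on the mat. I set it down in the middle place and let go. Then I gripped the bow handle and slid the bar forward until the plate pressed the bottles against the back bar.

**Last checks:**
- **Plungers:** the plate's edge in the wrist camera puts them about 11.8 mm in, out of 24 mm. The push along the bar was about 11 N, which fits the springs plus the bar's friction.
- **Bottles:** the left and middle bottles are upright and parallel to the back bar. They did not move during a further 2.4 mm of push, so they are against it.
- **Jar, tape and look-alikes:** they appear where they were in the side view.

**Less certain:**
- **Middle bottle before clamping:** it stood about 8 mm nearer the back bar than the line between its neighbours. The clamp then brought the row into line.
- **Right bottle:** the gripper mostly hid it at the end, so its contact is inferred from the plate staying parallel to the bar.
- **Upward force:** the wrist also read up to about 16 N upward while pushing, which I did not explain.

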